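# Re-rack stripped axle parts in reverse order for assembly

### The arm

A 6-joint arm with a two-finger parallel gripper is mounted at the origin on the work surface. World frame = base frame: x ahead of the robot, y to its left, z up, the work surface at z = 0. Lengths are in m, angles in rad, forces in N, time in s.
With the tool pointing down it reaches from about 0.3 to 0.85 m from the base axis. Payload 5.4 kg.
Tool frame: the origin (TCP) lies at the very end of the fingers, on their centre line; the grasp point (between the pads) lies bot.grip_depth behind it (bot.grip_depth is the distance from the TCP to the grasp point, in m); z points along the fingers, x is the direction in which the jaws open and shut, and the axes are right-handed (so a half turn about z gives the same grasp; the last joint's range is limited). The gripper opens to 85 mm and grips with 20 to 120 N. Pads are 22 mm wide; open, the fingers measure 114 mm over their backs; the gripper's body (76 mm by 85 mm) begins 54 mm behind the grasp point. The pads swing forward as they close: fully open they stand 13 mm farther back than shut.
Start: joints at [-1.509, 0.158, 1.597, -0, 1.386, -0.21], TCP at [0.154, -0.554, 0.231] pointing down, gripper open.
Joint ranges: [-2.91, 2.91], [-0.94, 2.29], [0.18, 2.7], [-1.29, 4.43], [0.17, 2.64], [-3, 3]. Speed limits (rad/s): [2.57, 2.57, 3.14, 3.14, 3.14, 3.14].

### API

Orientations are given as a unit quaternion [x, y, z, w].
In Python, from plant import bot gives the robot as it stands.
- The arm moves only by the tool apply_moves, never from a script. Its argument "deltas" is a list of rows, each a list of 3 entries, a list of its own where there are three numbers: the opening, from 0 (shut) to 1 (fully open), then the shift along the world's x, y, z as a fraction of full scale, then the turn, a rotation vector about the world's x, y, z as a fraction of full scale. In form: [[claw, [tx, ty, tz], [wx, wy, wz]], ...]. A call has 1 to 10 rows; each row is the pose to reach, as a shift and turn from the pose commanded when the call began; what a row does not reach only later rows make up. Full scale, the value 1, is 0.5 m for a shift and 30 degrees for a turn. A row lasts 1/8 s, in which the tool goes at most 62.5 mm and 10.7 degrees, less where a joint would pass 70% of its speed; a pose out of reach is approached as far as the arm can. A call with a number of a shift or a turn outside -1 to 1 is refused whole. A call with a gripper value outside its range is refused whole. The fingers move at their own pace and stop on an object; "newtons" is the grip in N (left out, the last holds). Time passes only in rows, so rows that repeat a pose let the fingers close. It gives the time, the measured TCP pose, the force and the opening at its end, in the units of the state.
- bot.get_obs(): the state, without advancing time (a new reading comes with each control period).
- bot.camera(name): name is "scene" or "side" or "wrist"; returns (picture, depth): 420x560x3 uint8, red, green, blue; 420x560 float32, m along the optical axis (not along the pixel's ray), 0 where there is no reading.
- bot.camera_info(name): a dict with "mtx" (3x3 intrinsics, pixels), "view" (4x4, takes a point from world to camera coordinates). Camera axes: x right, y down, z forward; pixel columns grow to the right and rows downward; lengths in m; the calibration is good to about 2 mm. A picture is of the moment at which its call begins: read the wrist's pose just before it. camera_info takes no time and is no camera call; for the wrist camera it gives the pose at the moment of the call.
- bot.job_done(): hands the job in, once; it reports no verdict.
The state is a dict: "t": time; "joints": joint angles; "joint_velocities": joint speeds; "tau": joint torques, N m; "eef_pos": TCP position; "tool_rot": TCP orientation; "ft_force": force on the tool from outside, world axes, zero at the start; "torque": the same for the moment, N m; "width": opening from 0.0 (shut) to 1.0 (fully open).
Only numpy, scipy, OpenCV 4.12 (cv2) and the standard library are available. Lean on these libraries where they do the work, as an engineer would, in place of code of your own. Each camera call takes 0.05 s, during which the arm holds its last target. There are 200 camera calls.

### The job

The four axle parts stand on the wooden strip-down rack in the order they came off the wheel, and they go back on in the reverse order. Move them to the four bays of the grey assembly rack, one standing upright in each bay, so that the row is reversed as seen from the robot: the leftmost part ends in the rightmost bay, the second from the left in the second from the right, and so on. Do not knock any part over on the way.

Things in the scene. Friction and masses are not known exactly. Their poses are not given: they have to be found in the camera images.
- red_mid (a point): Axle part to move: red anodised spool-shaped spacer: 44 mm wide at both ends, waist 37 mm wide from 10 to 44 mm above its foot. All four parts are round, 54 mm tall, about 160 g, stand upright, and are loose on their plates. This point is on its axis, half-way up (27 mm above its foot); z is its axis.
- brass_mid (a point): Axle part to move: brass bush: a 44 mm flange 9 mm high at its foot, above it a plain 37 mm wide barrel. All four parts are round, 54 mm tall, about 160 g, stand upright, and are loose on their plates. This point is on its axis, half-way up (27 mm above its foot); z is its axis.
- blue_mid (a point): Axle part to move: blue anodised end cap: 44 mm foot 12 mm high, 40 mm wide barrel up to 44 mm, above that a cone narrowing to 26 mm at the top. All four parts are round, 54 mm tall, about 160 g, stand upright, and are loose on their plates. This point is on its axis, half-way up (27 mm above its foot); z is its axis.
- black_mid (a point): Axle part to move: black sleeve with two thin bright steel bands and a bright top: plain cylinder 44 mm wide. All four parts are round, 54 mm tall, about 160 g, stand upright, and are loose on their plates. This point is on its axis, half-way up (27 mm above its foot); z is its axis.
- red_plate: Fixed red square plate, 68 x 68 x 4 mm, on the wooden rack; the red part stands on its middle at the start, and the plate stays, so it shows where in the row that part stood. Origin: centre of the plate's underside.
- brass_plate: Fixed yellow (for the brass bush) square plate, 68 x 68 x 4 mm, on the wooden rack; the brass part stands on its middle at the start, and the plate stays, so it shows where in the row that part stood. Origin: centre of the plate's underside.
- blue_plate: Fixed blue square plate, 68 x 68 x 4 mm, on the wooden rack; the blue part stands on its middle at the start, and the plate stays, so it shows where in the row that part stood. Origin: centre of the plate's underside.
- black_plate: Fixed black square plate, 68 x 68 x 4 mm, on the wooden rack; the black part stands on its middle at the start, and the plate stays, so it shows where in the row that part stood. Origin: centre of the plate's underside.
- strip_rack: Strip-down rack: fixed pale wooden board, 332 x 92 mm, 10 mm high, carrying the four coloured plates in a row, centres at y = +120, +40, -40, -120 mm. It may be the nearer or the farther rack. Origin: centre of its underside; y runs along the row, to the left as seen from the robot (within 6 degrees), x away from the robot.
- build_rack: Assembly rack: fixed grey metal tray, 332 x 80 mm. Four empty bays 68 x 68 mm inside, centres at x = 0, y = +120, +40, -40, -120 mm; floor 8 mm above the table, walls 4 mm above the floor. A part standing in a bay has its middle 35 mm above the table. Origin: centre of its underside; y along the row, to the left seen from the robot (within 6 degrees), x away from the robot.
Things that resemble listed ones, but are neither listed nor needed, are in the scene too. What is shaped like the part that bears black_mid but pink or turquoise is not meant.

How it is judged:
At the end, for the whole second after the job is handed in: Each part stands upright (within 0.1 rad) on the floor of the bay mirroring its starting place in the row (leftmost to rightmost, and so on), its axis within 14 mm of the bay centre along and across the rack, its middle within 4 mm of standing height, released and at rest (((y of red_plate in the frame of strip_rack between 0.1 and 0.14 m and y of red_mid in the frame of build_rack between -0.134 and -0.106 m) or (y of red_plate in the frame of strip_rack between 0.02 and 0.06 m and y of red_mid in the frame of build_rack between -0.054 and -0.026 m) or (y of red_plate in the frame of strip_rack between -0.06 and -0.02 m and y of red_mid in the frame of build_rack between 0.026 and 0.054 m) or (y of red_plate in the frame of strip_rack between -0.14 and -0.1 m and y of red_mid in the frame of build_rack between 0.106 and 0.134 m)) and x of red_mid in the frame of build_rack between -0.014 and 0.014 m and z of red_mid in the frame of build_rack between 0.031 and 0.039 m and angle between each of red_mid, brass_mid, blue_mid, black_mid's own z axis and vertical below 0.1 rad and linear speed of each of red_part, brass_part, blue_part, black_part below 0.02 m/s and angular speed of each of red_part, brass_part, blue_part, black_part below 0.3 rad/s and ((y of brass_plate in the frame of strip_rack between 0.1 and 0.14 m and y of brass_mid in the frame of build_rack between -0.134 and -0.106 m) or (y of brass_plate in the frame of strip_rack between 0.02 and 0.06 m and y of brass_mid in the frame of build_rack between -0.054 and -0.026 m) or (y of brass_plate in the frame of strip_rack between -0.06 and -0.02 m and y of brass_mid in the frame of build_rack between 0.026 and 0.054 m) or (y of brass_plate in the frame of strip_rack between -0.14 and -0.1 m and y of brass_mid in the frame of build_rack between 0.106 and 0.134 m)) and x of brass_mid in the frame of build_rack between -0.014 and 0.014 m and z of brass_mid in the frame of build_rack between 0.031 and 0.039 m and ((y of blue_plate in the frame of strip_rack between 0.1 and 0.14 m and y of blue_mid in the frame of build_rack between -0.134 and -0.106 m) or (y of blue_plate in the frame of strip_rack between 0.02 and 0.06 m and y of blue_mid in the frame of build_rack between -0.054 and -0.026 m) or (y of blue_plate in the frame of strip_rack between -0.06 and -0.02 m and y of blue_mid in the frame of build_rack between 0.026 and 0.054 m) or (y of blue_plate in the frame of strip_rack between -0.14 and -0.1 m and y of blue_mid in the frame of build_rack between 0.106 and 0.134 m)) and x of blue_mid in the frame of build_rack between -0.014 and 0.014 m and z of blue_mid in the frame of build_rack between 0.031 and 0.039 m and ((y of black_plate in the frame of strip_rack between 0.1 and 0.14 m and y of black_mid in the frame of build_rack between -0.134 and -0.106 m) or (y of black_plate in the frame of strip_rack between 0.02 and 0.06 m and y of black_mid in the frame of build_rack between -0.054 and -0.026 m) or (y of black_plate in the frame of strip_rack between -0.06 and -0.02 m and y of black_mid in the frame of build_rack between 0.026 and 0.054 m) or (y of black_plate in the frame of strip_rack between -0.14 and -0.1 m and y of black_mid in the frame of build_rack between 0.106 and 0.134 m)) and x of black_mid in the frame of build_rack between -0.014 and 0.014 m and z of black_mid in the frame of build_rack between 0.031 and 0.039 m); the robot touches nothing.
It fails at once if the red part is knocked over (tilted more than 1 rad) (angle between red_mid's own z axis and vertical above 1 rad).
It fails at once if the brass part is knocked over (tilted more than 1 rad) (angle between brass_mid's own z axis and vertical above 1 rad).
It fails at once if the blue part is knocked over (tilted more than 1 rad) (angle between blue_mid's own z axis and vertical above 1 rad).
It fails at once if the black part is knocked over (tilted more than 1 rad) (angle between black_mid's own z axis and vertical above 1 rad).
It also fails if it takes over 93 s, if anything falls off the work surface, if the arm or the gripper's body presses on something with over 40 N, if the wrist force passes 120 N, or if a joint passes its speed limit or range.

## Working session

There is one attempt and no reset: what is moved stays moved. The work goes in short steps, Python scripts to look and compute and a tool call to move; the robot and the scene stay as the last step left them, time stands still between calls to the robot, and variables do not carry over. Pictures are saved under pics/ and viewed, about 12 in all and at most 16, crops included, and the job is handed in when it is done.

Besides the shell and the picture viewer there is one more tool, called as a command line: name --argument value ..., lists and objects as JSON in quotes. apply_moves: Moves the arm, as the interface text tells. Its arguments: {"type":"object","properties":{"deltas":{"type":"array"},"newtons":{"type":"number"}},"required":["deltas"]}

```bash
mkdir -p pics; ls; python3 - <<'E'
from plant import bot
import cv2,numpy as np
print(bot.get_obs(), bot.grip_depth)
for n in("scene","side"):
    p,d=bot.camera(n); cv2.imwrite(f"pics/{n}0.png",p[...,::-1]); np.savez(f"pics/{n}0.npz",p=p,d=d)
    i=bot.camera_info(n); print(n,np.round(i["mtx"],1).tolist(),np.round(i["view"],3).tolist())
E
```

```text
pics
{'t': 0.0, 'joints': array([-1.50913106e+00,  1.59082940e-01,  1.59824447e+00, -2.17830433e-05,
        1.38623048e+00, -2.10122658e-01]), 'joint_velocities': array([-4.43241669e-05,  2.57341677e-04, -2.31595260e-04,  1.28339183e-03,
        9.12656828e-04,  9.84713361e-04]), 'tau': array([-1.84681507e-03, -3.96007812e+01, -3.31428623e+01, -4.93158768e-04,
        8.56164173e-03,  4.46443062e-05]), 'eef_pos': array([ 0.15428289, -0.55327421,  0.23029175]), 'tool_rot': array([ 7.96384582e-01, -6.04789742e-01, -6.49484268e-04, -7.37443235e-04]), 'ft_force': array([-0.64092161, -0.91797885, -0.51201678]), 'torque': array([ 0.01589218, -0.04289003,  0.04141295]), 'width': 1.0010184362844086} 0.0187
scene [[407.7, 0.0, 275.0], [0.0, 407.7, 210.9], [0.0, 0.0, 1.0]] [[0.498, 0.867, 0.013, -0.27], [0.562, -0.312, -0.766, -0.243], [-0.66, 0.389, -0.643, 1.253], [0.0, 0.0, 0.0, 1.0]]
side [[500.8, 0.0, 275.6], [0.0, 500.8, 207.9], [0.0, 0.0, 1.0]] [[-0.906, -0.423, 0.011, 0.466], [-0.264, 0.544, -0.797, 0.155], [0.331, -0.725, -0.604, 1.047], [0.0, 0.0, 0.0, 1.0]]
```

View pics/scene0.png

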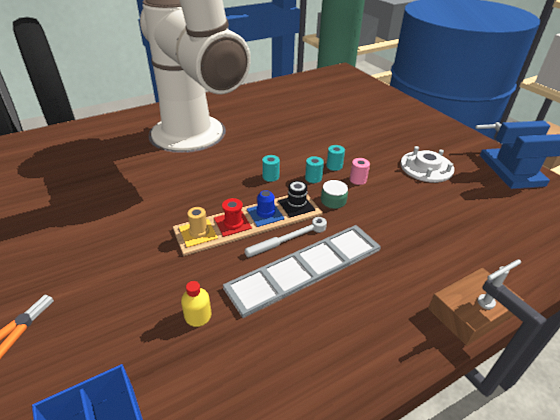

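View pics/side0.png

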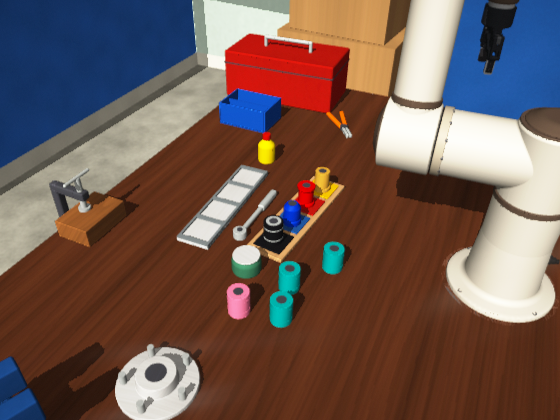

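The scene view has, from image left to right, brass (197,222), red (232,215), blue (265,207) and black (297,195) on the strip rack. The build rack is at about (300,270), with the ratchet between the two. World +y runs right in this view, so seen from the robot black is leftmost and brass rightmost. The side view agrees.

```bash
cat > h.py <<'E'
import cv2,numpy as np
from plant import bot
def cloud(p,d,i):
    K=i["mtx"];v,u=np.indices(d.shape)
    c=np.stack([(u-K[0,2])/K[0,0]*d,(v-K[1,2])/K[1,1]*d,d,np.ones_like(d)],-1)
    w=(c@np.linalg.inv(i["view"]).T)[...,:3]; w[d<=0]=np.nan
    return w
def clusters(m,minn=15):
    n,l,s,c=cv2.connectedComponentsWithStats(m.astype(np.uint8))
    return [(l==k,c[k],s[k,4]) for k in range(1,n) if s[k,4]>=minn]
E
python3 - <<'E'
from h import *
for n in("scene","side"):
    z=np.load(f"pics/{n}0.npz");p=z["p"];w=cloud(p,z["d"],bot.camera_info(n))
    hsv=cv2.cvtColor(p,cv2.COLOR_RGB2HSV);X,Y,Z=w[...,0],w[...,1],w[...,2]
    ws=(X>.25)&(X<.9)&(abs(Y)<.5)
    print(n,"tops")
    for m,c,a in clusters(ws&(Z>.06)&(Z<.08),6):
        q=w[m]; ctr,r=cv2.minEnclosingCircle(q[:,:2].astype(np.float32)); print(c.round(),a,np.round(ctr,4),round(r,4),q[:,2].mean().round(4),"mean",q[:,:2].mean(0).round(4),np.median(p[m],0))
    print("white")
    for m,c,a in clusters(ws&(hsv[...,1]<50)&(hsv[...,2]>170)&(Z<.016),80):
        q=w[m]; r=cv2.minAreaRect((q[:,:2]*1000).astype(np.float32)); print(c.round(),a,np.round(r[0],1),np.round(r[1],1),round(r[2],1),np.median(q[:,2]).round(4))
E
```

```text
scene tops
[297. 187.] 220 [0.4764 0.0925] 0.0233 0.0683 mean [0.4796 0.0921] [86.5 85.5 92.5]
[265. 196.] 155 [0.4682 0.016 ] 0.0193 0.0667 mean [0.4699 0.0142] [ 36.  71. 154.]
[231. 205.] 245 [ 0.464  -0.0633] 0.0231 0.0687 mean [ 0.4659 -0.0655] [228.  45.  47.]
[196. 213.] 210 [ 0.451  -0.1414] 0.0191 0.068 mean [ 0.4543 -0.1426] [213.  164.5 102. ]
[194. 296.] 210 [ 0.6487 -0.2224] 0.0185 0.0665 mean [ 0.6548 -0.2244] [202.5 174.   64.5]
[485. 293.] 27 [0.8935 0.2099] 0.0064 0.0706 mean [0.8953 0.2112] [92. 82. 77.]
[ 85. 392.] 987 [ 0.7659 -0.4212] 0.0747 0.0673 mean [ 0.7359 -0.4145] [ 45.  86. 169.]
white
[415. 172.] 86 [507.3 445.4] [57.2 26.4] 18.1 0.0117
[436. 176.] 118 [548.3 475.9] [47.6 35.6] 87.9 0.0119
[285. 238.] 157 [552.    5.8] [ 25.8 162.8] 1.5 0.014
[366. 236.] 87 [640.9 169.7] [14.5 75.3] 89.5 0.0132
[296. 270.] 3678 [646.3   4.4] [ 78.4 316.4] 1.9 0.0094
[ 39. 306.] 267 [ 490.3 -465.9] [21.2 53.4] 40.0 0.0121
[427. 409.] 565 [828.2 415. ] [169.2  49.4] 90.0 -0.7486
side tops
[249. 101.] 440 [ 0.7999 -0.4218] 0.1011 0.0662 mean [ 0.8019 -0.4177] [ 18.  86. 203
[... 428 characters left out ...]
.5   0.    0. ]
[ 84. 201.] 32 [0.8924 0.221 ] 0.0103 0.0709 mean [0.8927 0.2226] [86.5 85.5 83.5]
[292. 205.] 128 [0.4637 0.0218] 0.0176 0.0658 mean [0.463  0.0235] [ 20.5  61.5 181.5]
[273. 222.] 241 [0.4761 0.0963] 0.0235 0.0672 mean [0.4753 0.0994] [72. 70. 74.]
white
[247. 177.] 342 [ 649. -108.] [70.7 73.8] 5.3 0.0084
[233. 193.] 394 [646.9 -28.6] [71.1 75.2] 2.7 0.0085
[219. 210.] 456 [643.   51.4] [73.5 72.2] 88.0 0.0085
[202. 229.] 522 [641.6 129.8] [71.6 73.5] 0.4 0.0083
[192. 243.] 107 [641.  176.8] [78.4  7.2] 1.9 0.0038
[169. 351.] 135 [514.6 445.3] [47.9 18.3] 29.5 0.0104
[139. 359.] 185 [552.1 483.2] [40.3 22.3] 67.7 0.0108
[190. 377.] 373 [451.5 471.3] [31.8 63.8] 12.6 0.0106
```

Rows as seen from the robot are settled: black, blue, red, brass. I'll move the wrist over the strip rack, with the jaws along world x, for a closer look.

apply_moves --deltas '[[1,[0.07,0.12,0.05],[0,0,0.28]],[1,[0.14,0.24,0.1],[0,0,0.55]],[1,[0.21,0.36,0.14],[0,0,0.827]],[1,[0.21,0.36,0.14],[0,0,0.827]]]'

```text
t: 0.6
eef_pos: [0.2605, -0.3718, 0.3022]
tool_rot: [0.908, -0.418, 0.001, 0.0]
ft_force: [0.3, -1.0, 0.6]
width: 1.001
```

apply_moves --deltas '[[1,[0.07,0.12,0],[0,0,0.28]],[1,[0.14,0.24,0],[0,0,0.55]],[1,[0.21,0.36,0],[0,0,0.827]],[1,[0.21,0.36,0],[0,0,0.827]]]'

```text
t: 1.1
eef_pos: [0.3652, -0.191, 0.3011]
tool_rot: [0.977, -0.212, 0.0, -0.0]
ft_force: [-0.2, -0.3, 0.2]
width: 0.998
```

apply_moves --deltas '[[1,[0.07,0.12,0],[0,0,0.28]],[1,[0.14,0.24,0],[0,0,0.55]],[1,[0.21,0.34,0],[0,0,0.827]],[1,[0.21,0.34,0],[0,0,0.827]],[1,[0.21,0.34,0],[0,0,0.827]],[1,[0.21,0.34,0],[0,0,0.827]]]'

```text
t: 1.85
eef_pos: [0.4688, -0.0251, 0.3011]
tool_rot: [1.0, -0.001, -0.0, 0.0]
ft_force: [-0.2, -0.3, -0.3]
width: 0.999
```

```bash
python3 - <<'E'
from h import *
from scipy.spatial.transform import Rotation as R
o=bot.get_obs();print(o["t"],o["eef_pos"],R.from_quat(o["tool_rot"]).as_matrix().round(3).tolist(),o["joints"].round(2))
i=bot.camera_info("wrist");p,d=bot.camera("wrist");cv2.imwrite("pics/w1.png",p[...,::-1]);np.savez("pics/w1.npz",p=p,d=d,**i)
w=cloud(p,d,i)
print("cam",np.linalg.inv(i["view"])[:3,3])
for m,c,a in clusters((w[...,2]>.06)&(w[...,2]<.08)):
    q=w[m]; ctr,r=cv2.minEnclosingCircle(q[:,:2].astype(np.float32)); print(c.round(),a,np.round(ctr,4),round(r,4),q[:,:2].mean(0).round(4),np.median(p[m],0))
E
```

```text
1.85 [ 0.46881089 -0.02507911  0.30110586] [[1.0, -0.002, -0.001], [-0.002, -1.0, -0.0], [-0.001, 0.0, -1.0]] [-0.31 -0.16  1.78 -0.    1.52 -0.31]
cam [0.46771528 0.04058628 0.44407082]
[288.  69.] 1398 [0.4745 0.0967] 0.0221 [0.4746 0.0966] [109. 110. 114.]
[278. 142.] 819 [0.4632 0.0188] 0.0194 [0.4635 0.0197] [ 43.  78. 161.]
[277. 211.] 1005 [ 0.4619 -0.0623] 0.0221 [ 0.4619 -0.0615] [232.  10.  12.]
[268. 269.] 657 [ 0.4495 -0.1392] 0.0186 [ 0.4498 -0.1375] [231. 185.  84.]
[477. 410.] 417 [ 0.7517 -0.3694] 0.0355 [ 0.7487 -0.3613] [ 33.  87. 175.]
```

View pics/w1.png

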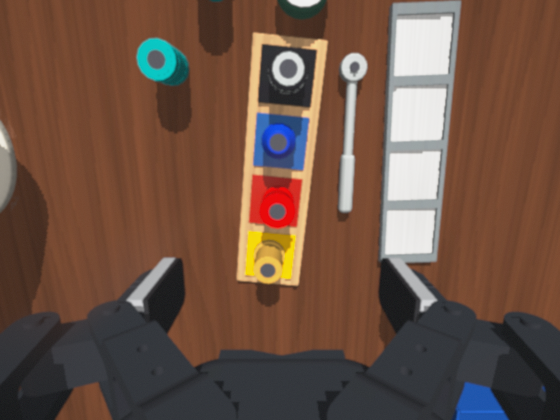

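The wrist view shows black (288,69), blue (278,142), red (277,211) and brass (268,269), with the build bays on the right at x≈415. The part centres agree with the other cameras within 2 mm. I'll take the bay centres from this picture too and descend on the brass part.

```bash
python3 - <<'E'
from h import *
z=np.load("pics/w1.npz");p=z["p"];w=cloud(p,z["d"],z)
h=cv2.cvtColor(p,cv2.COLOR_RGB2HSV)
m=(h[...,1]<40)&(h[...,2]>195)&(w[...,0]>.58)&(w[...,0]<.72)&(abs(w[...,2]-.008)<.006)
for m,c,a in clusters(m,300):
    q=w[m];r=cv2.minAreaRect((q[:,:2]*1000).astype(np.float32));print(c.round(),a,np.round(r[0],1),np.round(r[1],1),round(r[2],1),q.mean(0).round(4))
E
```

```text
[422.  46.] 3094 [639.2 130.3] [69.1 65.6] 2.4 [0.64   0.1306 0.0085]
[417. 114.] 2719 [642.   50.8] [69.5 65.8] 1.9 [0.6426 0.0511 0.0084]
[413. 175.] 2341 [645.  -29.2] [68.9 65.7] 2.1 [ 0.6453 -0.0289  0.0084]
[409. 232.] 2041 [ 647.8 -109.3] [69.3 66.2] 1.2 [ 0.6478 -0.1089  0.0083]
```

apply_moves --deltas '[[1,[-0.038,-0.1,-0.12],[0,0,0]],[1,[-0.038,-0.228,-0.24],[0,0,0]],[1,[-0.038,-0.228,-0.34],[0,0,0]],[1,[-0.038,-0.228,-0.44],[0,0,0]],[1,[-0.038,-0.228,-0.5],[0,0,0]],[1,[-0.038,-0.228,-0.562],[0,0,0]],[1,[-0.038,-0.228,-0.562],[0,0,0]],[1,[-0.038,-0.228,-0.562],[0,0,0]]]' --newtons 40

```text
t: 2.9
eef_pos: [0.451, -0.1391, 0.0217]
tool_rot: [1.0, -0.001, 0.001, 0.001]
ft_force: [0.5, 0.0, 0.2]
width: 0.996
```

apply_moves --deltas '[[0,[0,0,0],[0,0,0]],[0,[0,0,0],[0,0,0]],[0,[0,0,0],[0,0,0]],[0,[0,0,0],[0,0,0]],[0,[0,0,0],[0,0,0]],[0,[0,0,0],[0,0,0]],[0,[0,0,0],[0,0,0]],[0,[0,0,0.02],[0,0,0]]]' --newtons 40

```text
t: 3.9
eef_pos: [0.4498, -0.1375, 0.0303]
tool_rot: [1.0, 0.0, -0.001, -0.0]
ft_force: [-0.5, 0.3, -1.9]
width: 0.413
```

```bash
python3 - <<'E'
from h import *
o=bot.get_obs();print(o["t"],o["eef_pos"],o["width"],o["ft_force"])
p,d=bot.camera("wrist");q,_=bot.camera("side")
cv2.imwrite("pics/g1.png",np.hstack([p[...,::-1],q[...,::-1]])[:, :][::1,::1] if 0 else cv2.resize(np.hstack([p,q])[...,::-1],(800,300),interpolation=cv2.INTER_AREA))
E
```

```text
3.9 [ 0.44984187 -0.13748117  0.03026083] 0.4134801830775389 [-0.50947203  0.34195691 -1.92231742]
```

View pics/g1.png

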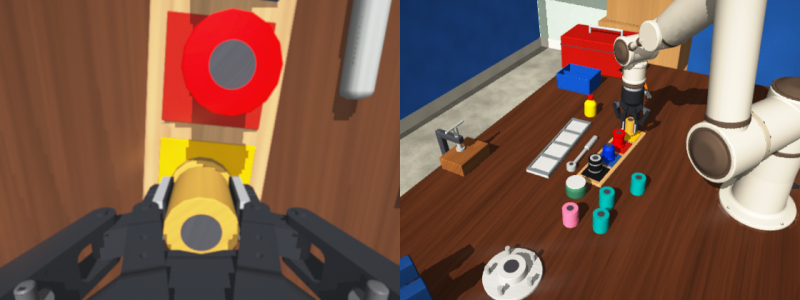

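Brass is held, at width 0.41 and about 1.9 N. Carrying it to the leftmost bay.

apply_moves --deltas '[[0,[0,0,0.07],[0,0,0]],[0,[0,0,0.16],[0,0,0]],[0,[0.03,0.04,0.2],[0,0,0]],[0,[0.08,0.11,0.2],[0,0,0]],[0,[0.14,0.2,0.2],[0,0,0]],[0,[0.2,0.29,0.2],[0,0,0]],[0,[0.26,0.38,0.2],[0,0,0]],[0,[0.32,0.46,0.2],[0,0,0]],[0,[0.36,0.51,0.2],[0,0,0]],[0,[0.38,0.536,0.2],[0,0,0]]]'

```text
t: 5.25
eef_pos: [0.6407, 0.1319, 0.1296]
tool_rot: [1.0, 0.001, -0.0, -0.0]
ft_force: [0.3, 0.3, -1.9]
width: 0.412
```

apply_moves --deltas '[[0,[0,0,0],[0,0,0]],[0,[0,0,-0.06],[0,0,0]],[0,[0,0,-0.12],[0,0,0]],[0,[0,0,-0.17],[0,0,0]],[0,[0,0,-0.21],[0,0,0]],[0,[0,0,-0.231],[0,0,0]],[0,[0,0,-0.231],[0,0,0]],[0,[0,0,-0.231],[0,0,0]]]'

```text
t: 6.25
eef_pos: [0.641, 0.1298, 0.0159]
tool_rot: [1.0, -0.0, 0.001, 0.0]
ft_force: [-1.7, -0.1, 5.3]
width: 0.417
```

```bash
cat > pic.py <<'E'
from h import *
import sys
o=bot.get_obs();print(o["t"],o["eef_pos"].round(4),o["tool_rot"].round(4),o["width"],o["ft_force"].round(1))
p,d=bot.camera("wrist");q,_=bot.camera("side")
cv2.imwrite(f"pics/{sys.argv[1]}.png",cv2.resize(np.hstack([p,q])[...,::-1],(800,300),interpolation=cv2.INTER_AREA))
E
python3 pic.py p1
```

```text
6.25 [0.641  0.1298 0.0159] [ 1.e+00 -0.e+00  6.e-04  2.e-04] 0.4173221202374014 [-1.7 -0.1  5.3]
```

View pics/p1.png

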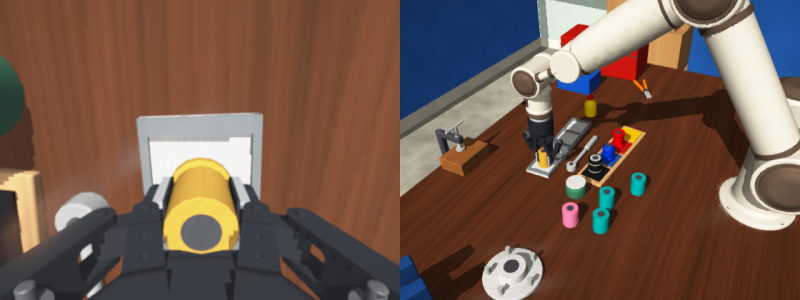

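Brass stands in the leftmost bay with light contact (5 N). Releasing it, then on to red.

apply_moves --deltas '[[1,[0,0,0],[0,0,0]],[1,[0,0,0],[0,0,0]],[1,[0,0,0],[0,0,0]],[1,[0,0,0],[0,0,0]],[1,[0,0,0],[0,0,0]],[1,[0,0,0.04],[0,0,0]],[1,[0,0,0.12],[0,0,0]],[1,[0,0,0.23],[0,0,0]],[1,[0,0,0.23],[0,0,0]]]'

```text
t: 7.48
eef_pos: [0.6449, 0.1303, 0.1382]
tool_rot: [1.0, 0.0, 0.007, -0.0]
ft_force: [0.7, 0.3, -0.1]
width: 1.001
```

apply_moves --deltas '[[1,[-0.08,-0.09,0],[0,0,0]],[1,[-0.16,-0.18,0],[0,0,0]],[1,[-0.24,-0.26,0],[0,0,0]],[1,[-0.31,-0.34,0],[0,0,0]],[1,[-0.354,-0.384,0],[0,0,0]],[1,[-0.354,-0.384,0],[0,0,0]],[1,[-0.354,-0.384,-0.1],[0,0,0]],[1,[-0.354,-0.384,-0.18],[0,0,0]],[1,[-0.354,-0.384,-0.219],[0,0,0]],[1,[-0.354,-0.384,-0.219],[0,0,0]]]'

```text
t: 8.72
eef_pos: [0.4626, -0.0607, 0.019]
tool_rot: [1.0, 0.0, -0.002, -0.001]
ft_force: [-1.0, -0.2, 0.3]
width: 1.002
```

apply_moves --deltas '[[0,[0,0,0],[0,0,0]],[0,[0,0,0],[0,0,0]],[0,[0,0,0],[0,0,0]],[0,[0,0,0],[0,0,0]],[0,[0,0,0],[0,0,0]],[0,[0,0,0],[0,0,0]],[0,[0,0,0],[0,0,0]],[0,[0,0,0.02],[0,0,0]]]'

```text
t: 9.72
eef_pos: [0.4626, -0.0616, 0.0301]
tool_rot: [1.0, -0.0, -0.001, -0.0]
ft_force: [-0.5, -0.5, -1.4]
width: 0.463
```

```bash
python3 pic.py g2
```

```text
9.725 [ 0.4626 -0.0616  0.0301] [ 1.e+00 -0.e+00 -8.e-04 -3.e-04] 0.46302987887435587 [-0.5 -0.5 -1.4]
```

View pics/g2.png

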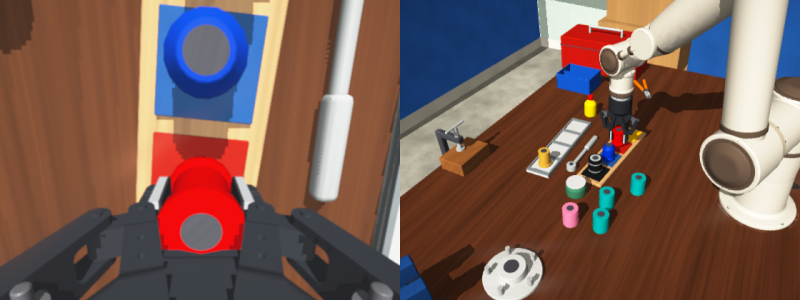

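Red came up at width 0.463, against 0.413 for brass with the same 37 mm nominal. I'll check how it sits, using its tilt from the top-disc depth.

```bash
cat > tilt.py <<'E'
from h import *
import sys
x,y,zt=map(float,sys.argv[1:4])
i=bot.camera_info("wrist");p,d=bot.camera("wrist");w=cloud(p,d,i)
m=(np.hypot(w[...,0]-x,w[...,1]-y)<.024)&(abs(w[...,2]-zt)<.007)
q=w[m];A=np.c_[q[:,:2]-q[:,:2].mean(0),np.ones(len(q))]
for _ in range(5):
    s=np.linalg.lstsq(A,q[:,2],rcond=None)[0];k=abs(q[:,2]-A@s)<.0025;A,q=A[k],q[k]
print(len(q),"slopes",s.round(4),"ctr",cv2.minEnclosingCircle(q[:,:2].astype(np.float32)))
if len(sys.argv)>4: cv2.imwrite(f"pics/{sys.argv[4]}.png",cv2.resize(p[170:420,130:430,::-1],(600,500)))
E
python3 tilt.py .463 -.062 .078 t2
```

```text
9250 slopes [-0.0033 -0.0132  0.0783] ctr ((0.4634999632835388, -0.06108884513378143), 0.023100554943084717)
```

View pics/t2.png

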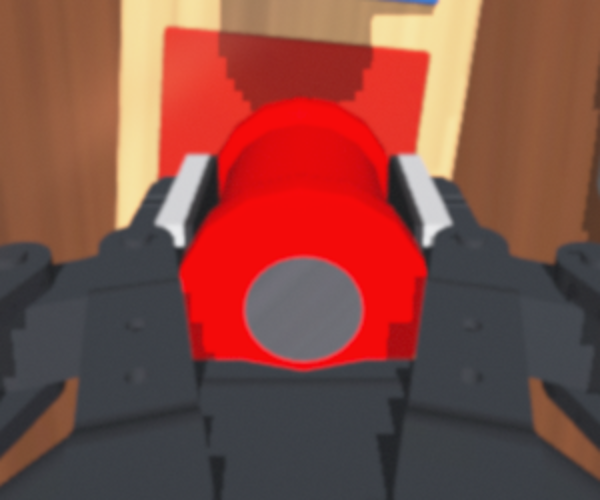

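Red is upright (slopes below 0.014) and lifted cleanly, with the pads lying symmetrically on both sides. Carrying it on.

apply_moves --deltas '[[0,[0,0,0.07],[0,0,0]],[0,[0,0,0.16],[0,0,0]],[0,[0.03,0.02,0.2],[0,0,0]],[0,[0.09,0.055,0.2],[0,0,0]],[0,[0.16,0.1,0.2],[0,0,0]],[0,[0.23,0.145,0.2],[0,0,0]],[0,[0.29,0.18,0.2],[0,0,0]],[0,[0.34,0.21,0.2],[0,0,0]],[0,[0.36,0.226,0.2],[0,0,0]],[0,[0.36,0.226,0.2],[0,0,0]]]'

```text
t: 11.12
eef_pos: [0.643, 0.0513, 0.1298]
tool_rot: [1.0, 0.0, -0.001, 0.0]
ft_force: [-0.9, 0.1, -1.1]
width: 0.464
```

apply_moves --deltas '[[0,[0,0,0],[0,0,0]],[0,[0,0,-0.06],[0,0,0]],[0,[0,0,-0.12],[0,0,0]],[0,[0,0,-0.17],[0,0,0]],[0,[0,0,-0.21],[0,0,0]],[0,[0,0,-0.231],[0,0,0]],[0,[0,0,-0.231],[0,0,0]],[0,[0,0,-0.231],[0,0,0]]]'

```text
t: 12.12
eef_pos: [0.6439, 0.0509, 0.0154]
tool_rot: [1.0, -0.0, 0.001, 0.0]
ft_force: [-0.8, -0.5, -2.5]
width: 0.461
```

```bash
python3 tilt.py .643 .051 .062
```

```text
9199 slopes [ 0.     -0.015   0.0628] ctr ((0.6434600949287415, 0.05235273018479347), 0.022948957979679108)
```

apply_moves --deltas '[[0,[0,0,-0.002],[0,0,0]],[1,[0,0,-0.002],[0,0,0]],[1,[0,0,-0.002],[0,0,0]],[1,[0,0,-0.002],[0,0,0]],[1,[0,0,-0.002],[0,0,0]],[1,[0,0,-0.002],[0,0,0]],[1,[0,0,0.04],[0,0,0]],[1,[0,0,0.12],[0,0,0]],[1,[0,0,0.23],[0,0,0]],[1,[0,0,0.23],[0,0,0]]]'

```text
t: 13.42
eef_pos: [0.6479, 0.0507, 0.1381]
tool_rot: [1.0, 0.0, 0.007, 0.001]
ft_force: [0.8, -0.3, 0.1]
width: 1.002
```

apply_moves --deltas '[[1,[-0.1,-0.02,0],[0,0,0]],[1,[-0.2,-0.04,0],[0,0,0]],[1,[-0.3,-0.06,0],[0,0,0]],[1,[-0.358,-0.064,0],[0,0,0]],[1,[-0.358,-0.064,0],[0,0,0]],[1,[-0.358,-0.064,-0.1],[0,0,0]],[1,[-0.358,-0.064,-0.18],[0,0,0]],[1,[-0.358,-0.064,-0.219],[0,0,0]],[1,[-0.358,-0.064,-0.219],[0,0,0]]]'

```text
t: 14.55
eef_pos: [0.4638, 0.0194, 0.0192]
tool_rot: [1.0, 0.0, -0.001, -0.0]
ft_force: [0.6, 0.4, 0.2]
width: 1.006
```

apply_moves --deltas '[[0,[0,0,0],[0,0,0]],[0,[0,0,0],[0,0,0]],[0,[0,0,0],[0,0,0]],[0,[0,0,0],[0,0,0]],[0,[0,0,0],[0,0,0]],[0,[0,0,0],[0,0,0]],[0,[0,0,0],[0,0,0]],[0,[0,0,0.02],[0,0,0]]]'

```text
t: 15.55
eef_pos: [0.4639, 0.0192, 0.0305]
tool_rot: [1.0, 0.0, -0.0, -0.0]
ft_force: [0.9, 0.7, -1.9]
width: 0.475
```

```bash
python3 tilt.py .464 .019 .078; python3 pic.py g3
```

```text
5062 slopes [ 0.0001 -0.0738  0.0765] ctr ((0.462696373462677, 0.024945858865976334), 0.022132297977805138)
15.6 [0.4652 0.019  0.032 ] [1.e+00 0.e+00 9.e-04 2.e-04] 0.47949103659028675 [ 1.8  0.3 -2. ]
```

View pics/g3.png

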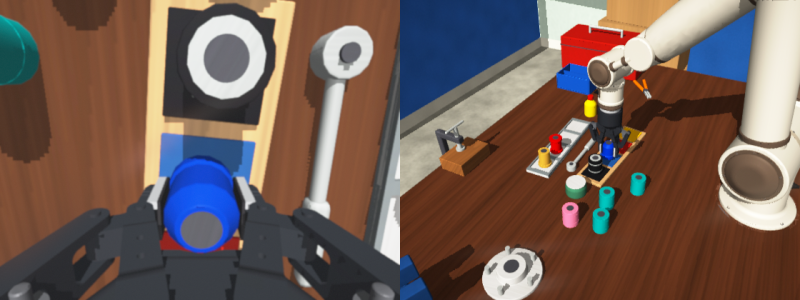

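Blue is held (0.475 → about 40 mm barrel). The slope reading is biased by the visible side of the cone, and it looks upright in the picture. Brass and red both stand in their bays. Carrying blue.

apply_moves --deltas '[[0,[0,0,0.07],[0,0,0]],[0,[0,0,0.16],[0,0,0]],[0,[0.03,-0.01,0.2],[0,0,0]],[0,[0.09,-0.025,0.2],[0,0,0]],[0,[0.16,-0.045,0.2],[0,0,0]],[0,[0.23,-0.065,0.2],[0,0,0]],[0,[0.29,-0.08,0.2],[0,0,0]],[0,[0.34,-0.09,0.2],[0,0,0]],[0,[0.363,-0.096,0.2],[0,0,0]],[0,[0.363,-0.096,0.2],[0,0,0]]]'

```text
t: 16.95
eef_pos: [0.6457, -0.0289, 0.1298]
tool_rot: [1.0, -0.0, -0.0, -0.0]
ft_force: [-0.0, 0.5, -2.0]
width: 0.478
```

apply_moves --deltas '[[0,[0,0,0],[0,0,0]],[0,[0,0,-0.06],[0,0,0]],[0,[0,0,-0.12],[0,0,0]],[0,[0,0,-0.17],[0,0,0]],[0,[0,0,-0.21],[0,0,0]],[0,[0,0,-0.231],[0,0,0]],[0,[0,0,-0.231],[0,0,0]],[0,[0,0,-0.231],[0,0,0]]]'

```text
t: 17.95
eef_pos: [0.6463, -0.0289, 0.0158]
tool_rot: [1.0, 0.0, 0.0, 0.0]
ft_force: [-2.2, 1.3, 2.3]
width: 0.48
```

```bash
python3 tilt.py .6455 -.029 .062 t3
```

```text
4689 slopes [ 0.0013 -0.1264  0.0616] ctr ((0.645160973072052, -0.022069726139307022), 0.022374574095010757)
```

View pics/t3.png

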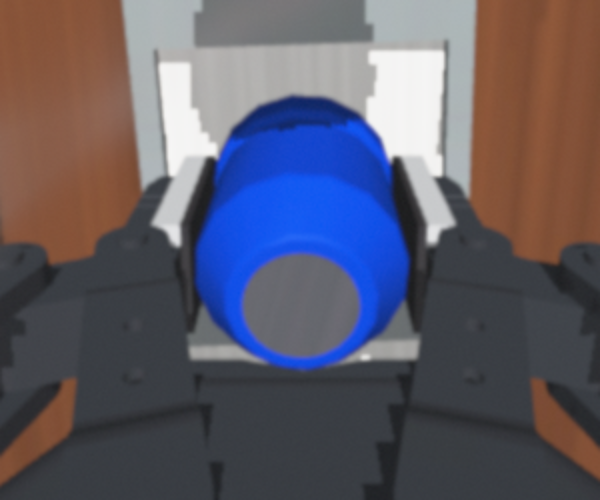

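Blue sits in its bay, upright, touching the floor. Releasing it, then black.

apply_moves --deltas '[[1,[0,0,0],[0,0,0]],[1,[0,0,0],[0,0,0]],[1,[0,0,0],[0,0,0]],[1,[0,0,0],[0,0,0]],[1,[0,0,0],[0,0,0]],[1,[0,0,0.04],[0,0,0]],[1,[0,0,0.12],[0,0,0]],[1,[0,0,0.23],[0,0,0]],[1,[0,0,0.23],[0,0,0]]]'

```text
t: 19.12
eef_pos: [0.6503, -0.0298, 0.1381]
tool_rot: [1.0, 0.0, 0.007, 0.002]
ft_force: [0.4, 0.1, 0.2]
width: 0.997
```

apply_moves --deltas '[[1,[-0.09,0.065,0],[0,0,0]],[1,[-0.18,0.13,0],[0,0,0]],[1,[-0.27,0.195,0],[0,0,0]],[1,[-0.34,0.251,0],[0,0,0]],[1,[-0.34,0.251,0],[0,0,0]],[1,[-0.34,0.251,-0.1],[0,0,0]],[1,[-0.34,0.251,-0.18],[0,0,0]],[1,[-0.34,0.251,-0.219],[0,0,0]],[1,[-0.34,0.251,-0.219],[0,0,0]]]'

```text
t: 20.25
eef_pos: [0.4752, 0.0961, 0.0191]
tool_rot: [1.0, -0.0, -0.001, -0.0]
ft_force: [0.9, -0.4, 0.1]
width: 1.002
```

apply_moves --deltas '[[0,[0,0,0],[0,0,0]],[0,[0,0,0],[0,0,0]],[0,[0,0,0],[0,0,0]],[0,[0,0,0],[0,0,0]],[0,[0,0,0],[0,0,0]],[0,[0,0,0],[0,0,0]],[0,[0,0,0],[0,0,0]],[0,[0,0,0.02],[0,0,0]]]'

```text
t: 21.25
eef_pos: [0.475, 0.0967, 0.0301]
tool_rot: [1.0, 0.0, -0.001, -0.0]
ft_force: [-1.1, 0.1, -1.3]
width: 0.492
```

```bash
python3 tilt.py .4755 .0965 .078; python3 pic.py g4
```

```text
9660 slopes [-0.0043 -0.0137  0.0769] ctr ((0.4747365415096283, 0.0975990891456604), 0.022642333060503006)
21.3 [0.4763 0.0967 0.0317] [ 1.e+00  1.e-04  5.e-04 -0.e+00] 0.4936367319396452 [ 0.5  0.2 -1.1]
```

View pics/g4.png

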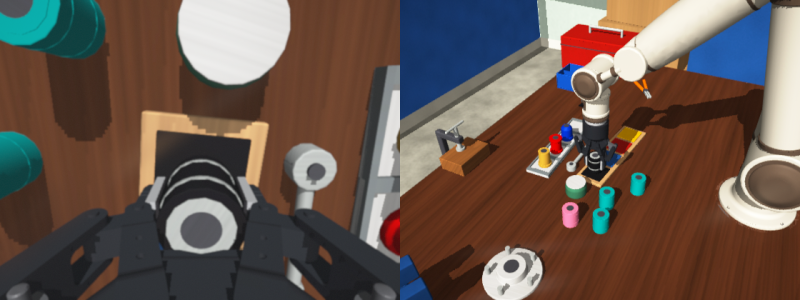

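Black is held upright (slopes below 0.014). Carrying it to the rightmost bay.

apply_moves --deltas '[[0,[0,0,0.07],[0,0,0]],[0,[0,0,0.16],[0,0,0]],[0,[0.03,-0.035,0.2],[0,0,0]],[0,[0.08,-0.095,0.2],[0,0,0]],[0,[0.14,-0.165,0.2],[0,0,0]],[0,[0.2,-0.24,0.2],[0,0,0]],[0,[0.26,-0.31,0.2],[0,0,0]],[0,[0.32,-0.38,0.2],[0,0,0]],[0,[0.345,-0.411,0.2],[0,0,0]],[0,[0.345,-0.411,0.2],[0,0,0]]]'

```text
t: 22.65
eef_pos: [0.6483, -0.1099, 0.1294]
tool_rot: [1.0, -0.001, -0.0, -0.0]
ft_force: [-0.5, 0.4, -1.6]
width: 0.494
```

apply_moves --deltas '[[0,[0,0,0],[0,0,0]],[0,[0,0,-0.06],[0,0,0]],[0,[0,0,-0.12],[0,0,0]],[0,[0,0,-0.17],[0,0,0]],[0,[0,0,-0.21],[0,0,0]],[0,[0,0,-0.231],[0,0,0]],[0,[0,0,-0.231],[0,0,0]],[0,[0,0,-0.231],[0,0,0]]]'

```text
t: 23.65
eef_pos: [0.649, -0.1088, 0.0156]
tool_rot: [1.0, 0.0, 0.001, 0.0]
ft_force: [0.4, 0.8, 0.8]
width: 0.49
```

```bash
python3 tilt.py .648 -.109 .062
```

```text
9665 slopes [ 0.0055 -0.0147  0.0626] ctr ((0.6475997567176819, -0.10617392510175705), 0.023033173754811287)
```

Contact is light. I'll release, rise, and back off toward the robot for a final look.

apply_moves --deltas '[[1,[0,0,0],[0,0,0]],[1,[0,0,0],[0,0,0]],[1,[0,0,0],[0,0,0]],[1,[0,0,0],[0,0,0]],[1,[0,0,0],[0,0,0]],[1,[0,0,0.04],[0,0,0]],[1,[0,0,0.12],[0,0,0]],[1,[0,0,0.24],[0,0,0]],[1,[0,0,0.35],[0,0,0]]]'

```text
t: 24.82
eef_pos: [0.6486, -0.109, 0.1937]
tool_rot: [1.0, 0.0, 0.001, 0.0]
ft_force: [1.9, -0.4, -0.7]
width: 0.998
```

apply_moves --deltas '[[1,[-0.06,-0.02,0.1],[0,0,0]],[1,[-0.12,-0.04,0.2],[0,0,0]],[1,[-0.2,-0.06,0.2],[0,0,0]],[1,[-0.2,-0.06,0.2],[0,0,0]],[1,[-0.2,-0.06,0.2],[0,0,0]]]'

```text
t: 25.45
eef_pos: [0.5487, -0.1388, 0.2908]
tool_rot: [1.0, -0.0, 0.001, 0.0]
ft_force: [-0.4, 0.2, -0.1]
width: 1.001
```

```bash
python3 - <<'E'
from h import *
o=bot.get_obs();print(o["t"],o["eef_pos"].round(3),o["ft_force"].round(1),abs(o["joint_velocities"]).max().round(3))
ims=[]
a=np.deg2rad(2.0);c=np.array([.6437,.0107]);ex=np.array([np.cos(a),np.sin(a)]);ey=np.array([-np.sin(a),np.cos(a)])
for n in("wrist","scene","side"):
    i=bot.camera_info(n);p,d=bot.camera(n);ims.append(p);w=cloud(p,d,i)
    for m,cc,k in clusters((w[...,2]>.055)&(w[...,2]<.07)&(w[...,0]>.58)&(w[...,0]<.72)&(abs(w[...,1])<.19),12):
        q=w[m];ctr,r=cv2.minEnclosingCircle(q[:,:2].astype(np.float32));e=np.array(ctr)-c
        print(n,cc.round(),k,"rack xy",(e@ex).round(4),(e@ey).round(4),round(r,4),np.percentile(q[:,2],[50,90]).round(4),np.median(p[m],0))
cv2.imwrite("pics/end.png",cv2.resize(np.hstack(ims[:2])[...,::-1],(800,300),interpolation=cv2.INTER_AREA))
E
```

```text
25.45 [ 0.549 -0.139  0.291] [-0.4  0.2 -0.1] 0.026
wrist [373.   9.] 714 rack xy -0.0007 0.0363 0.0212 [0.0623 0.0635] [245.  17.  27.]
wrist [371.  80.] 901 rack xy -0.0 -0.0397 0.0188 [0.0617 0.0634] [ 42.  94. 177.]
wrist [369. 154.] 1189 rack xy -0.0003 -0.1192 0.022 [0.0625 0.0636] [138. 139. 141.]
scene [352. 227.] 215 rack xy 0.0012 0.115 0.0195 [0.0629 0.0643] [231. 178. 107.]
scene [322. 240.] 313 rack xy 0.0009 0.0382 0.0226 [0.0629 0.0645] [240.  46.  49.]
scene [289. 257.] 219 rack xy 0.0032 -0.0433 0.0189 [0.0619 0.0639] [ 40.  76. 162.]
scene [252. 272.] 404 rack xy 0.0016 -0.1209 0.0224 [0.0631 0.0645] [ 97.  95. 103.]
side [246. 161.] 155 rack xy 0.0026 -0.1184 0.024 [0.0616 0.0639] [77. 73. 77.]
side [233. 177.] 102 rack xy 0.0015 -0.037 0.0181 [0.061  0.0639] [ 25.  64. 171.]
side [217. 193.] 191 rack xy 0.0004 0.0376 0.0252 [0.0618 0.0636] [225.   0.   0.]
side [201. 211.] 163 rack xy 0.0006 0.1176 0.0195 [0.0615 0.0638] [223. 168.  56.]
```

View pics/end.png

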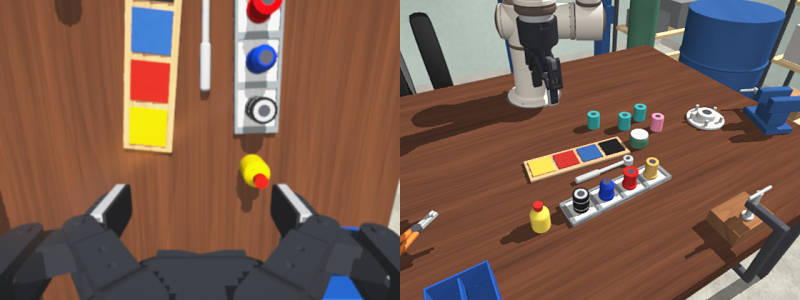

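The final picture shows all four parts upright in their bays: black (581,200), blue (606,190), red (630,180) and brass (652,168). Each is within about 5 mm of its bay centre and its top is at about 62 mm, and the gripper touches nothing.

```bash
python3 -c "
from plant import bot
print(bot.job_done())"
```

```text
the job is handed in; nothing more can be done
None
```

All four parts now stand upright in the grey assembly rack in reversed order. Seen from the robot, left to right, they went from black, blue, red, brass to brass, red, blue, black. I handed the job in at about 26 s; it reported no verdict.

**Last checks:** The wrist, scene and side cameras put each part within about 5 mm of its bay centre, with tops at 62–64 mm (62 expected). The wrist view did not include brass. The gripper was open and about 0.2 m clear of the parts.

**Readings that disagreed:**
- **Red:** it gripped about 4 mm wider than brass, although both are listed as 37 mm where gripped. The pads may have touched its rim, but it measured upright when lifted and again when lowered into its bay.
- **Blue:** its tilt reading was thrown off by the cone, so I judged it upright from the pictures.

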